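# Open up the cheese rack's ratchet bookend

## Task

Make room on the cheese rack for more blocks: with the fingertips, press down the release plate on the sliding bookend and, keeping it pressed, push the bookend back along its toothed bar, away from the cheeses, all the way to the end stop; then let go so that the plate springs back up. Do not grasp, lift or shift the cheeses, the jar or the bowl: leave them standing where they are.

Things in the scene. Friction and masses are not known exactly. Their poses are not given: they have to be found in the camera images.
- rack: Fixed cheese rack. Origin on the table under the steel bar (16 mm wide, top 34 mm high). y runs along the bar from the cheeses (-y) to the end stop (+y), x points to the bar's toothed side, z up. The cheeses' board, 18 mm high, spans x -120 to -20 mm, y -238 to +62 mm; its end plate at y = -226 mm is 101 mm high. Nothing on the bookend's way is higher than 40 mm.
- bookend (a joint): Travel of the aluminium bookend along the bar, m: it moves to rack +y as the value grows, 0 = nearest the cheeses, 0.140 = fully back on the end stop. Starts within 0 to 0.055. A ratchet (teeth 10 mm apart) blocks it towards +y unless the release is pressed. Sliding friction 2 N, drag 6 N per m/s. It slides only, it cannot be lifted.
- release (a joint): How far the release plate is pressed down, m: 0 = up, 0.009 = fully down on its stop. From 0.006 on the pawl is clear of the teeth; it must stay pressed that far while the bookend is pushed. Its spring pushes up with 2 N at rest to 8 N fully down. Let go, it springs up; at the end stop no tooth hinders it. At the start it may rest up to 5 mm down, the pawl on a tooth.
- release_top (a point): Middle of the top of the release plate: a dark ribbed steel plate, 40 mm (rack x) by 60 mm (rack y), level, in the well of the bookend between its upright plate (cheese side) and its thumb stop (end-stop side). 60 mm above the table when fully up. It rides with the bookend and sinks as pressed. Axes as the rack's.
- push_face (a point): Middle of the upright face to push, on the bookend's thumb stop (aluminium block 44 mm in rack x, 16 mm in y, top 78 mm high). The face looks to rack -y; this point is 69 mm high, 34 mm from the release plate's middle in +y. The bookend's upright plate (8 mm thick, top 80 mm high) faces it 68 mm away in -y. The well is open to rack +x and -x. Axes as the rack's.
- end_stop (a point): Middle of the end stop's face that the bookend meets, 20 mm above the table: a dark steel block on the bar's +y end, 44 mm (rack x) by 16 mm (rack y), 40 mm high. With the bookend fully back, the push face is 16 mm from this point in rack -y.
- cheese_a: Loose cheese block standing on the rack's board by the end plate, 70 x 44 mm and 60 mm high, about 200 g; origin at the centre of its underside. Leave it alone.
- cheese_b: A second, equal loose cheese block, standing on the board between the first one and the bookend; origin at the centre of its underside. Leave it alone.
- jar: Loose closed jar, 60 mm across and 85 mm high, standing on the table on the toothed side of the bar; origin at the centre of its underside. Leave it alone.
- bowl: Loose small wooden bowl, 90 mm across and 45 mm high, standing on the table on the toothed side of the bar; origin at the centre of its underside. Leave it alone.

How it is judged:
On the way, in this order (a step that is already met when the one before it is completed fails the run):
1. the release plate is pressed down at least 6 mm by the robot while the bookend is still well short of the end stop (value of joint release above 0.0055 m and contact force between the fingers and bookend above 0.5 N and value of joint bookend below 0.11 m), for 0.1 s.
2. the bookend is pushed back to within 8 mm of the end stop (value of joint bookend above 0.132 m), for 0.1 s.
At the end, for the whole second after the job is handed in: The bookend stands still within 8 mm of the end stop, the release plate is back up (within 2 mm), and both cheeses, the jar and the bowl stand upright within 20 mm of where they started (value of joint bookend above 0.132 m and value of joint release below 0.002 m and velocity of joint bookend below 0.005 m/s and distance of each of cheese_a, cheese_b, jar, bowl from where it was at the start of the episode below 0.02 m and angle between each of cheese_a, cheese_b, jar, bowl's own z axis and vertical below 0.2 rad); the robot touches nothing.
It fails at once if the cheese block by the end plate is grasped or pressed by the fingers, moved more than 20 mm, lifted or tipped (distance of cheese_a from where it was at the start of the episode above 0.02 m or contact force between the fingers and cheese_a above 3 N or angle between cheese_a's own z axis and vertical above 0.2 rad).
It fails at once if the cheese block next to the bookend is grasped or pressed by the fingers, moved more than 20 mm, lifted or tipped (distance of cheese_b from where it was at the start of the episode above 0.02 m or contact force between the fingers and cheese_b above 3 N or angle between cheese_b's own z axis and vertical above 0.2 rad).
It fails at once if the jar is grasped or pressed by the fingers, moved more than 20 mm, lifted or tipped (distance of jar from where it was at the start of the episode above 0.02 m or contact force between the fingers and jar above 3 N or angle between jar's own z axis and vertical above 0.2 rad).
It fails at once if the bowl is grasped or pressed by the fingers, moved more than 20 mm, lifted or tipped (distance of bowl from where it was at the start of the episode above 0.02 m or contact force between the fingers and bowl above 3 N or angle between bowl's own z axis and vertical above 0.2 rad).
It also fails if it takes over 35 s, if anything falls off the work surface, if the arm or the gripper's body presses on something with over 40 N, if the wrist force passes 120 N, or if a joint passes its speed limit or range.

## Robot

A 6-joint arm with a two-finger parallel gripper is mounted at the origin on the work surface. World frame = base frame: x ahead of the robot, y to its left, z up, the work surface at z = 0. Lengths are in m, angles in rad, forces in N, time in s.
With the tool pointing down it reaches from about 0.35 to 0.85 m from the base axis. Payload 8.1 kg.
Tool frame: the origin (TCP) lies at the very end of the fingers, on their centre line; the grasp point (between the pads) lies 19 mm behind it (env.pinch_z is the distance from the TCP to the grasp point, in m); z points along the fingers, y is the line along which they close (so a half turn about z gives the same grasp; the last joint's range is limited). The gripper opens to 93 mm and grips with 3 to 60 N. Pads are 15 mm wide; open, the fingers measure 128 mm over their backs; the gripper's body (75 mm by 188 mm) begins 65 mm behind the grasp point.
Start: joints at [-0.085, 0.13, 1.488, -0, 1.523, -0.085], TCP at [0.6, 0, 0.219] pointing down, gripper open.
Joint ranges: [-2.96, 2.96], [-0.89, 2.26], [0.02, 2.5], [-1.34, 4.48], [0, 2.73], [-2.66, 2.66]. Speed limits (rad/s): [2.39, 2.39, 2.79, 3.14, 3.14, 3.14].

## Interface

Orientations are given as a rotation vector (axis times angle).
In Python, from rig import env gives the robot as it stands.
- The arm moves only by the shell command python3 -m creep 'ROWS'. ROWS is a JSON object of lists of equal length, an entry for each row: "xyz": the shift along the tool's x, y, z in mm, a list of three; "turn": the turn, a rotation vector about the tool's x, y, z in rad, a list of three; "claw": the closure in counts, from 0 (fully open) to 255 (shut). A call has 1 to 5 rows; each row shifts and turns the commanded pose from where the row before left it, along the tool's axes as they then stand; what a row does not reach is not made up. A row lasts 1/8 s, in which the tool goes at most 62.5 mm and 10.7 degrees, less where a joint would pass 70% of its speed; a pose out of reach is approached as far as the arm can. A call is refused whole if a number of a shift passes 62.5 or a number of a turn 0.188, either way. A call with a gripper value outside its range is refused whole. The fingers move at their own pace and stop on an object; the grip force is fixed at half the most. Time passes only in rows, so rows that do not move let the fingers close. It gives the time, the measured TCP pose, the force, the opening and the grip force at its end, in the units of the state.
- env.get_obs(): the state, without advancing time (a new reading comes with each control period).
- env.get_image(name): name is "scene" or "side" or "wrist"; returns (picture, depth): 384x512x3 uint8, blue, green, red; 384x512 float32, m along the optical axis (not along the pixel's ray), 0 where there is no reading.
- env.camera_params(name): a dict with "fx", "fy", "cx", "cy" (pixels), "position" and "attitude" of the camera in the world; the wrist camera has in their place "tool_from_camera" (4x4, takes a point from camera to tool coordinates, whose origin is the TCP and whose axes are the flange's). Camera axes: x right, y down, z forward; pixel columns grow to the right and rows downward; lengths in m; the calibration is good to about 2 mm. A picture is of the moment at which its call begins: read the wrist's pose just before it. camera_params takes no time and is no camera call.
- env.close_job(): hands the job in; it is judged then, once.
Trained networks look in the newest picture that a camera, given by its name, has taken for a name from the list of things; names that differ only in an ending like _2 or _b are one class to them, and where a whole thing is asked for, a point or a joint stands for the part that bears it (a point fixed in the world has none). Each returns a list of dicts, best first, with "conf" (0 to 1); they miss things now and then, are a little off and sometimes report something else, mostly with a low value. They report only what shows in the picture. A call takes as long as a camera call.
- env.cut_out(target, camera): "pixels" (384x512 bool, what is visible of it) and "box" ([left, top, right, bottom] in pixels, round what is visible of it).
The state is a dict: "t": time; "qpos": joint angles; "qvel": joint speeds; "joint_torque": joint torques, N m; "ee_pos": TCP position; "ee_rot": TCP orientation; "ft_force": force on the tool from outside, world axes, zero at the start; "torque": the same for the moment, N m; "gripper_width": finger opening in m; "gripper_force": force on a finger pad.
Only numpy, scipy, OpenCV 4.12 (cv2) and the standard library are available. Lean on these libraries where they do the work, as an engineer would, in place of code of your own. Each camera call takes 0.05 s, during which the arm holds its last target. There are 200 camera calls.

## Working session

There is one attempt and no reset: what is moved stays moved. The work goes in short steps, Python scripts to look and compute and a shell command to move; the robot and the scene stay as the last step left them, time stands still between calls to the robot, and variables do not carry over. Pictures are saved under pics/ and viewed, at most 10 in all, crops included, and the job is handed in when it is done.

```bash
mkdir -p pics
cat > h.py <<'E'
import numpy as np, cv2
from rig import env
from scipy.spatial.transform import Rotation as R
def att(a):
    a=np.array(a,float)
    if a.shape==(3,3): return a
    return R.from_rotvec(a).as_matrix() if a.size==3 else R.from_quat(a).as_matrix()
def cloud(name):
    o=env.get_obs(); im,d=env.get_image(name); p=env.camera_params(name)
    v,u=np.mgrid[:384,:512]
    c=np.stack([(u-p['cx'])/p['fx']*d,(v-p['cy'])/p['fy']*d,d],-1)
    if name=='wrist':
        T=np.array(p['tool_from_camera']); c=c@T[:3,:3].T+T[:3,3]
        w=c@R.from_rotvec(o['ee_rot']).as_matrix().T+o['ee_pos']
    else: w=c@att(p['attitude']).T+p['position']
    w[d==0]=np.nan
    return im,w
E
python3 - <<'E'
from h import *
o=env.get_obs();print(o)
ims=[]
for n in ['scene','side']:
    print(n,env.camera_params(n))
    im,w=cloud(n); ims.append(im)
    for t in ['rack','bookend','release','release_top','cheese_a','jar','bowl']:
        try:
            for r in env.cut_out(t,n)[:2]:
                q=w[r['pixels']]; q=q[~np.isnan(q[:,0])]
                print(n,t,round(r['conf'],2),r['box'],np.percentile(q,[2,50,98],axis=0).round(3).tolist())
        except Exception as e: print(t,e)
cv2.imwrite('pics/a.png',cv2.resize(ims[0],(800,600)));cv2.imwrite('pics/b.png',cv2.resize(ims[1],(800,600)))
E
```

```text
{'t': 0.0, 'qpos': array([-8.54340452e-02,  1.31156705e-01,  1.48929448e+00, -1.49252300e-07,
        1.52301198e+00, -8.53696138e-02]), 'qvel': array([-2.04686718e-03,  6.29082435e-04, -9.97030815e-05,  6.35245765e-04,
       -1.16416168e-03,  2.98101304e-04]), 'joint_torque': array([-1.61290725e-03, -5.59853125e+01, -4.91755986e+01,  7.67333270e-02,
        3.59135563e-02, -2.97389461e-04]), 'ee_pos': array([5.99416314e-01, 5.18470523e-05, 2.17581783e-01]), 'ee_rot': array([-2.22050104e+00, -2.22035799e+00,  1.89213796e-03]), 'ft_force': array([-0.89364052, -0.10984825, -0.07884873]), 'torque': array([-0.00994631, -0.06635021, -0.01017478]), 'gripper_force': 0.0, 'gripper_width': 0.09287808342097155}
scene {'fx': 440.5725442509346, 'fy': 440.5725442509346, 'cx': 251.39678454662752, 'cy': 192.77484572688698, 'position': array([ 0.88510224, -0.47048711,  0.81059816]), 'attitude': array([-2.40183668, -0.67968495,  0.2404774 ])}
scene rack 0.77 [157.1, 144.6, 322.1, 258.5] [[0.435, -0.122, 0.008], [0.534, 0.032, 0.034], [0.627, 0.223, 0.101]]
scene bookend 0.64 [215.4, 157.5, 290.1, 20
[... 1479 characters left out ...]
ide release 0.48 [193.6, 202.4, 224.1, 203.6] [[0.458, -0.062, 0.077], [0.486, -0.051, 0.078], [0.511, -0.042, 0.08]]
side release_top 0.52 [243.4, 172.6, 258.3, 195.8] [[0.567, 0.03, 0.016], [0.592, 0.076, 0.059], [0.607, 0.151, 0.08]]
side cheese_a 0.84 [189.8, 189.1, 224.8, 200.7] [[0.45, -0.042, 0.064], [0.486, -0.019, 0.078], [0.519, 0.005, 0.08]]
side cheese_a 0.52 [194.7, 199.5, 226.2, 206.4] [[0.454, -0.102, 0.076], [0.488, -0.05, 0.078], [0.514, -0.039, 0.102]]
side jar 0.69 [298.1, 145.2, 319.8, 182.2] [[0.711, 0.126, 0.006], [0.735, 0.135, 0.052], [0.764, 0.174, 0.086]]
side bowl 0.71 [278.5, 186.5, 318.8, 219.4] [[0.646, -0.037, 0.0], [0.687, 0.024, 0.031], [0.725, 0.048, 0.045]]
```

View pics/a.png

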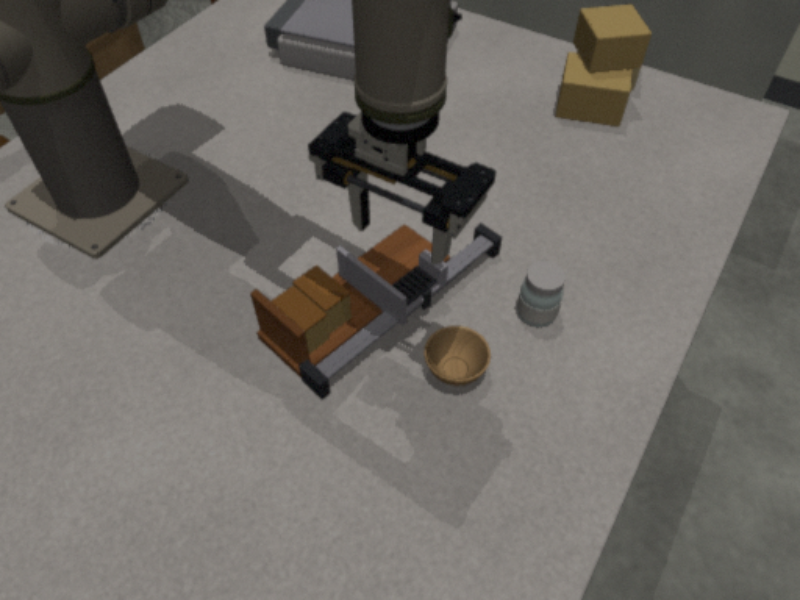

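Run:
```python
from h import *
im,w=cloud('scene')
for lo,hi in [(.030,.037),(.055,.063),(.0735,.083),(.037,.043)]:
    m=(w[...,2]>lo)&(w[...,2]<hi)&(w[...,0]>.53)&(w[...,0]<.66)&(w[...,1]>0.01 if lo!=.03 else w[...,1]>-.2)&(w[...,1]<.3)
    n,l,s,c=cv2.connectedComponentsWithStats(m.astype(np.uint8))
    for i in range(1,n):
        if s[i,4]>25:
            q=w[l==i]; print(lo,s[i].tolist(),np.median(q,0).round(4), cv2.minAreaRect((q[:,:2]*1000).astype(np.float32)))
im,w=cloud('wrist')
cv2.imwrite('pics/c.png',im)
for t in ['release','bookend','bowl','jar']:
    for r in env.cut_out(t,'wrist')[:1]:
        q=w[r['pixels']]; q=q[~np.isnan(q[:,0])]
        print(t,round(r['conf'],2),r['box'],np.percentile(q,[2,50,98],axis=0).round(3).tolist())
```

```text
0.03 [284, 145, 37, 38, 365] [0.6129 0.1779 0.0341] ((616.0104370117188, 169.63861083984375), (122.87684631347656, 44.58778762817383), 87.2774887084961)
0.03 [202, 189, 58, 53, 696] [ 0.5601 -0.0413  0.0337] ((552.1928100585938, -37.97332000732422), (140.3145294189453, 61.673789978027344), 80.80677795410156)
0.03 [274, 213, 14, 13, 39] [0.6509 0.0192 0.0342] ((651.515625, 13.410120010375977), (42.11879348754883, 8.073509216308594), 76.57515716552734)
0.03 [196, 240, 15, 9, 28] [ 0.5518 -0.1247  0.0328] ((547.2015991210938, -124.60267639160156), (30.46660041809082, 12.450089454650879), 15.556796073913574)
0.055 [237, 167, 49, 32, 452] [0.5834 0.068  0.0596] ((573.9249267578125, 70.02163696289062), (92.03693389892578, 62.917762756347656), 74.05512237548828)
0.0735 [268, 159, 19, 15, 94] [0.5866 0.1038 0.0777] ((590.4115600585938, 106.1058578491211), (16.629444122314453, 44.10988235473633), 77.50940704345703)
0.0735 [237, 173, 23, 21, 123] [0.5645 0.0302 0.0793] ((561.5752563476562, 31.385770797729492), (9.18777847290039, 65.38603973388672), 77.0438232421875)
0.037 [305, 143, 16, 12, 97
[... 164 characters left out ...]
0.0453 0.0406] ((588.2303466796875, 52.46125793457031), (110.04925537109375, 51.199302673339844), 41.72487258911133)
0.037 [275, 210, 14, 8, 33] [0.65   0.025  0.0405] ((650.7433471679688, 24.279735565185547), (31.84739875793457, 6.219338417053223), 62.631004333496094)
release 0.64 [212.5, 93.6, 260.2, 151.9] [[0.558, 0.038, 0.056], [0.58, 0.068, 0.06], [0.603, 0.096, 0.062]]
bookend 0.6 [124.1, 73.1, 264.8, 167.8] [[0.47, 0.029, 0.033], [0.574, 0.057, 0.061], [0.606, 0.113, 0.081]]
bowl 0.59 [290.0, 136.7, 360.2, 207.3] [[0.646, -0.033, 0.004], [0.692, 0.003, 0.023], [0.725, 0.046, 0.046]]
jar 0.94 [341.0, 1.9, 429.2, 71.6] [[0.709, 0.13, 0.01], [0.729, 0.154, 0.084], [0.761, 0.179, 0.087]]
```

View pics/c.png

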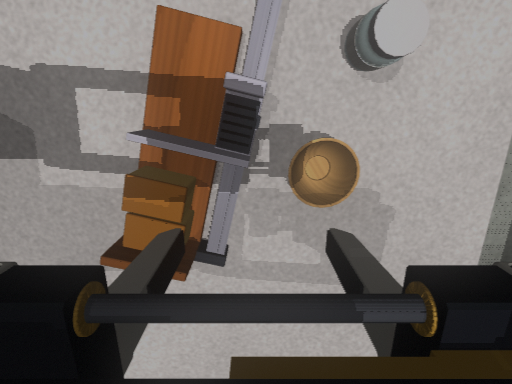

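The images show the bookend near world (0.58, 0.065), with the plate up. The bar points about 13° clockwise of world y, and the jar and bowl are clear on the toothed side. In the wrist picture the plate is at about (238,122), the thumb stop (245,83), the bowl (323,172) and the jar (395,35). I'm moving above the plate with the fingers closed.

```bash
python3 -m creep '{"xyz":[[40,-8,20],[39,-7,30],[0,0,35],[0,0,35],[0,0,0]],"turn":[[0,0,0],[0,0,0],[0,0,0.115],[0,0,0.115],[0,0,0]],"claw":[255,255,255,255,255]}'
python3 - <<'E'
from h import *
o=env.get_obs();M=R.from_rotvec(o['ee_rot']).as_matrix();print(o['ee_pos'],M.round(3).tolist(),o['gripper_width'],o['ft_force'])
im,w=cloud('side');cv2.imwrite('pics/d.png',cv2.resize(im[110:260,150:350],(800,600)))
im,w=cloud('wrist');cv2.imwrite('pics/e.png',im)
E
```

```text
t: 1.72
ee_pos: [0.5822, 0.079, 0.0953]
ee_rot: [-2.458, -1.951, 0.008]
ft_force: [-0.3, -0.4, 0.5]
gripper_width: 0.0474
gripper_force: 0.0
[0.58220348 0.07902655 0.0952689 ] [[0.227, 0.974, -0.007], [0.974, -0.227, -0.0], [-0.002, -0.006, -1.0]] 0.047443536757698745 [-0.34212649 -0.43414656  0.53804133]
```

View pics/e.png

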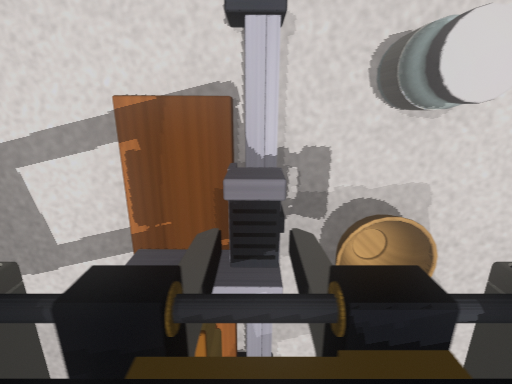

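View pics/d.png

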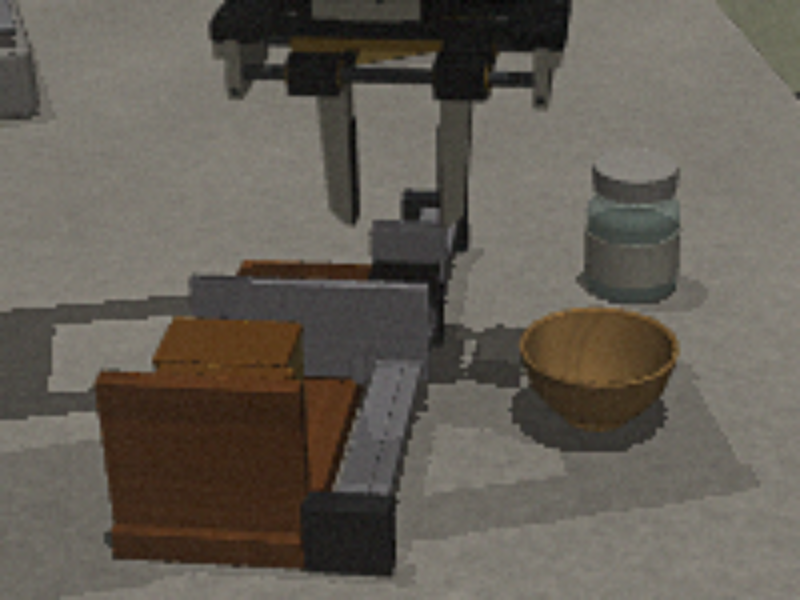

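The wrist picture shows the bar vertical and centred between the fingers, with the plate at about (255,228) and the thumb stop at (255,183). The side picture shows the fingers half closed over the well. I'll let them close, then descend.

```bash
python3 -m creep '{"xyz":[[0,0,0],[0,0,0],[0,0,0],[0,0,14],[0,0,14]],"turn":[[0,0,0],[0,0,0],[0,0,0],[0,0,0],[0,0,0]],"claw":[255,255,255,255,255]}'; python3 -m creep '{"xyz":[[0,0,3],[0,0,3],[0,0,0]],"turn":[[0,0,0],[0,0,0],[0,0,0]],"claw":[255,255,255]}'
```

```text
t: 2.45
ee_pos: [0.5847, 0.079, 0.0693]
ee_rot: [-2.461, -1.952, 0.001]
ft_force: [0.5, 0.6, -0.7]
gripper_width: 0.0008
gripper_force: 0.0
t: 2.82
ee_pos: [0.585, 0.079, 0.0645]
ee_rot: [-2.462, -1.952, 0.0]
ft_force: [0.0, 0.1, 0.8]
gripper_width: 0.0007
gripper_force: 0.0
```

```bash
python3 -m creep '{"xyz":[[0,0,4],[0,0,4],[0,0,4],[0,0,0]],"turn":[[0,0,0],[0,0,0],[0,0,0],[0,0,0]],"claw":[255,255,255,255]}'; python3 -m creep '{"xyz":[[0,0,2],[0,0,0],[0,0,0]],"turn":[[0,0,0],[0,0,0],[0,0,0]],"claw":[255,255,255]}'
```

```text
t: 3.32
ee_pos: [0.5857, 0.0791, 0.0532]
ee_rot: [2.461, 1.951, 0.002]
ft_force: [-1.4, 0.3, 7.4]
gripper_width: 0.0004
gripper_force: 3.2
t: 3.7
ee_pos: [0.5857, 0.0791, 0.0516]
ee_rot: [2.461, 1.951, 0.002]
ft_force: [-1.5, -0.3, 6.7]
gripper_width: 0.0003
gripper_force: 3.7
```

```bash
python3 -m creep '{"xyz":[[0,0,1],[5,0,0],[5,0,0],[5,0,0],[5,0,0]],"turn":[[0,0,0],[0,0,0],[0,0,0],[0,0,0],[0,0,0]],"claw":[255,255,255,255,255]}'; python3 -m creep '{"xyz":[[5,0,0],[5,0,0],[5,0,0],[0,0,0]],"turn":[[0,0,0],[0,0,0],[0,0,0],[0,0,0]],"claw":[255,255,255,255]}'
```

```text
t: 4.32
ee_pos: [0.5904, 0.0985, 0.0512]
ee_rot: [2.461, 1.951, 0.002]
ft_force: [-5.1, -1.4, 11.0]
gripper_width: 0.0005
gripper_force: 5.9
t: 4.82
ee_pos: [0.5939, 0.1136, 0.0512]
ee_rot: [2.461, 1.952, 0.003]
ft_force: [-3.3, 0.9, 11.4]
gripper_width: 0.0001
gripper_force: 5.4
```

```bash
python3 -m creep '{"xyz":[[9,0,0],[9,0,0],[9,0,0],[9,0,0],[9,0,0]],"turn":[[0,0,0],[0,0,0],[0,0,0],[0,0,0],[0,0,0]],"claw":[255,255,255,255,255]}'; python3 -m creep '{"xyz":[[8,0,0],[8,0,0],[8,0,0],[0,0,0]],"turn":[[0,0,0],[0,0,0],[0,0,0],[0,0,0]],"claw":[255,255,255,255]}'
python3 - <<'E'
from h import *
im,w=cloud('side');cv2.imwrite('pics/f.png',cv2.resize(im[110:260,150:350],(800,600)))
E
```

```text
t: 5.45
ee_pos: [0.6042, 0.1571, 0.0512]
ee_rot: [2.461, 1.951, 0.002]
ft_force: [-3.2, -2.6, 10.9]
gripper_width: 0.0007
gripper_force: 5.5
t: 5.95
ee_pos: [0.6099, 0.1813, 0.0513]
ee_rot: [2.461, 1.952, 0.004]
ft_force: [-1.5, 2.0, 9.2]
gripper_width: 0.0002
gripper_force: 4.5
```

View pics/f.png

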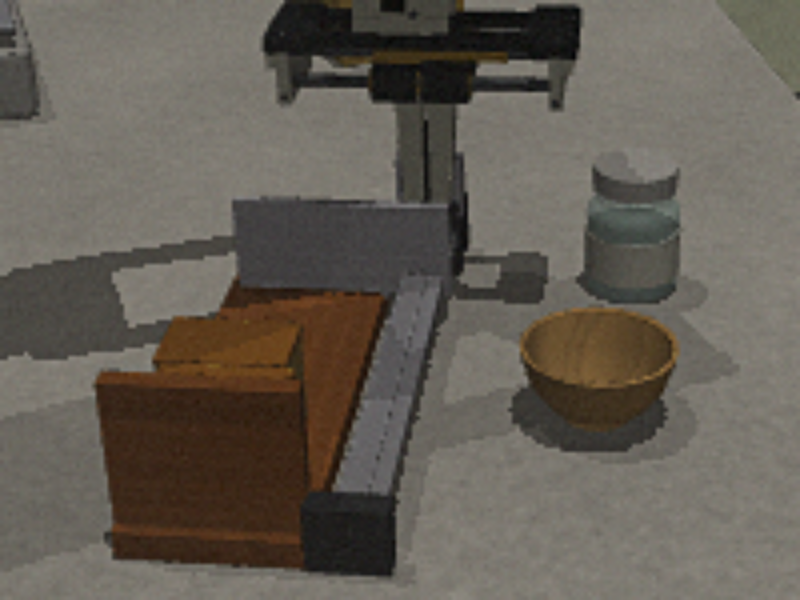

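The bookend has moved with the fingers (upright plate now at about (345,240) in the crop). The cheeses, jar and bowl are undisturbed. I'll push the rest of the way until the stop shows in the force.

```bash
python3 -m creep '{"xyz":[[4,0,0],[4,0,0],[3,0,0],[2,0,0],[0,0,0]],"turn":[[0,0,0],[0,0,0],[0,0,0],[0,0,0],[0,0,0]],"claw":[255,255,255,255,255]}'; python3 -m creep '{"xyz":[[2,0,0],[2,0,0],[0,0,0]],"turn":[[0,0,0],[0,0,0],[0,0,0]],"claw":[255,255,255]}'
```

```text
t: 6.62
ee_pos: [0.6127, 0.1913, 0.0511]
ee_rot: [2.46, 1.95, -0.0]
ft_force: [-3.0, -8.4, 10.7]
gripper_width: 0.0005
gripper_force: 5.6
t: 7.0
ee_pos: [0.6138, 0.1952, 0.0511]
ee_rot: [2.46, 1.949, 0.0]
ft_force: [-1.5, -7.9, 9.7]
gripper_width: 0.0003
gripper_force: 5.3
```

```bash
python3 -m creep '{"xyz":[[2,0,0],[0,0,0],[0,0,0]],"turn":[[0,0,0],[0,0,0],[0,0,0]],"claw":[255,255,255]}'; python3 -m creep '{"xyz":[[2,0,0],[0,0,0],[0,0,0]],"turn":[[0,0,0],[0,0,0],[0,0,0]],"claw":[255,255,255]}'
```

```text
t: 7.38
ee_pos: [0.6142, 0.1971, 0.0511]
ee_rot: [2.46, 1.949, 0.0]
ft_force: [-2.3, -6.7, 10.4]
gripper_width: 0.0003
gripper_force: 5.2
t: 7.75
ee_pos: [0.6143, 0.1975, 0.0511]
ee_rot: [2.46, 1.948, -0.003]
ft_force: [-4.8, -14.3, 13.6]
gripper_width: 0.0004
gripper_force: 9.0
```

The arm moved only 0.4 of the last 2 mm and the force rose to 14 N, so the bookend is on the stop. I'll ease off, lift and check.

```bash
python3 -m creep '{"xyz":[[-2,0,0],[0,0,-6],[-2,0,-12],[0,0,-40],[0,0,-50]],"turn":[[0,0,0],[0,0,0],[0,0,0],[0,0,0],[0,0,0]],"claw":[255,255,255,255,255]}'; python3 -m creep '{"xyz":[[-60,0,-10],[0,0,0]],"turn":[[0,0,0],[0,0,0]],"claw":[255,255]}'
python3 - <<'E'
from h import *
im,w=cloud('scene');cv2.imwrite('pics/g.png',cv2.resize(im[100:292,120:376],(800,600)))
for lo,hi in [(.050,.063),(.0735,.083),(.037,.043)]:
    m=(w[...,2]>lo)&(w[...,2]<hi)&(w[...,0]>.53)&(w[...,0]<.66)&(w[...,1]>0.09)&(w[...,1]<.3)
    n,l,s,c=cv2.connectedComponentsWithStats(m.astype(np.uint8))
    for i in range(1,n):
        if s[i,4]>25:
            q=w[l==i]; print(lo,s[i].tolist(),np.median(q,0).round(4), cv2.minAreaRect((q[:,:2]*1000).astype(np.float32)))
for t in ['cheese_a','jar','bowl']:
    for r in env.cut_out(t,'scene')[:2]:
        q=w[r['pixels']]; q=q[~np.isnan(q[:,0])]
        print(t,round(r['conf'],2),np.percentile(q,[2,50,98],axis=0).round(3).tolist())
E
```

```text
t: 8.38
ee_pos: [0.611, 0.1967, 0.157]
ee_rot: [-2.46, -1.951, 0.005]
ft_force: [0.8, -0.7, 0.0]
gripper_width: 0.0006
gripper_force: 0.0
t: 8.62
ee_pos: [0.5991, 0.1358, 0.1695]
ee_rot: [2.463, 1.948, 0.002]
ft_force: [0.0, -0.1, 0.9]
gripper_width: 0.0007
gripper_force: 0.0
0.05 [263, 142, 55, 31, 483] [0.6075 0.1726 0.0597] ((585.4625854492188, 180.6481475830078), (90.99356079101562, 94.30036926269531), 77.70150756835938)
0.0735 [301, 135, 18, 13, 112] [0.6166 0.2128 0.0773] ((616.163818359375, 213.7556915283203), (17.65229034423828, 43.28958511352539), 76.11019134521484)
0.0735 [263, 142, 32, 24, 164] [0.576  0.1405 0.0791] ((574.4956665039062, 142.1700439453125), (10.9291410446167, 91.074951171875), 76.73198699951172)
0.037 [263, 155, 20, 15, 33] [0.5646 0.141  0.0404] ((559.499267578125, 142.3634033203125), (3.6091091632843018, 58.72624588012695), 76.46190643310547)
0.037 [290, 163, 18, 13, 33] [0.6228 0.1555 0.0408] ((622.8204956054688, 154.21942138671875), (52.76919937133789, 5.842864990234375), 71.36024475097656)
cheese_a 0.94 [[0.445, -0.088, 0.024], [0.495, -0.065, 0.078], [0.516, -0.04, 0.081]]
cheese_a 0.6 [[0.45, -0.044, 0.018], [0.499, -0.021, 0.077], [0.521, 0.009, 0.081]]
jar 0.85 [[0.715, 0.128, 0.005], [0.743, 0.139, 0.062], [0.768, 0.178, 0.087]]
bowl 0.81 [[0.644, -0.035, 0.001], [0.681, 0.019, 0.024], [0.725, 0.047, 0.046]]
```

View pics/g.png

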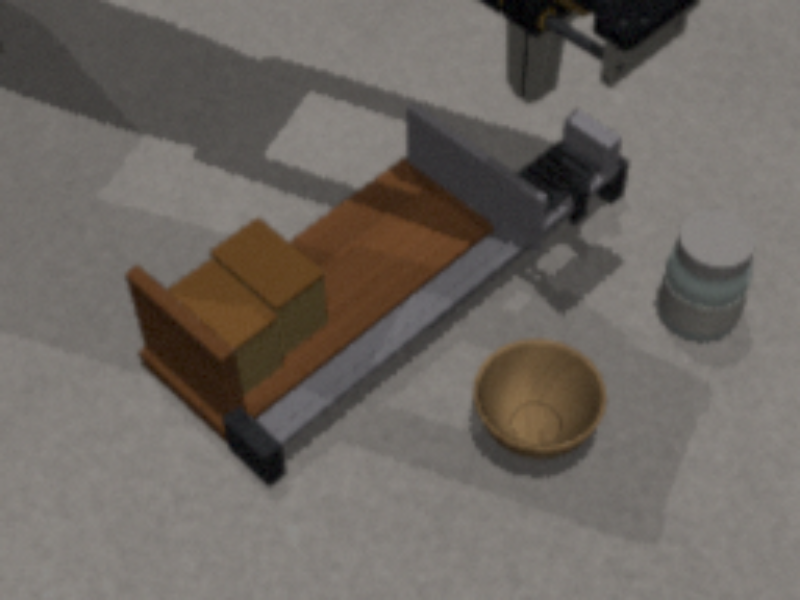

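The picture shows the thumb stop against the end stop at about (600,150). It moved 111 mm, the plate is back at 59.7 mm, and the cheeses, jar and bowl haven't moved. Handing in.

```bash
python3 -c "
from rig import env
print(env.close_job())"
```

```text
the job is handed in; nothing more can be done
None
```

The bookend is pushed back onto the end stop and the release plate has sprung up. The cheeses, jar and bowl are where they started, and the job is handed in, though no verdict was returned.

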